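# Bring the orange specimen canister down from its stand to the blue mat

## Task

At the microscope bench, lift the orange specimen canister by its handle clear of the steel stand it waits on and set it down gently, upright, in the middle of the round blue mat, then let go. Keep it upright on the way, and leave the white canister on its stand and the wash bottle where they are.

Things in the scene. Friction and masses are not known exactly. Their poses are not given: they have to be found in the camera images.
- orange_canister: Loose ORANGE canister with steel lid, 76 mm across, 92 mm tall with lid, 0.28-0.56 kg. Rigid handle above: straight level black bar 12 (x) by 78 (y) by 14 mm high, centred on the axis, 135 mm above the underside; thin posts at y = -34 and 34 mm, free space under the bar down to the lid. Origin: centre of underside, z up. Starts near the middle of a fixed stand, yaw within 70 degrees.
- white_canister: WHITE canister, else exactly like the orange one, on its own stand; leave it alone. Each stand is fixed: a square steel plate 110 mm wide on four legs, its face 60 mm above the table, a thin lip round the edge up to 66 mm. Origin: centre of underside, z up.
- mat: Fixed round bright blue mat on the table, 120 mm across, 4 mm thick; the canister's new place. Origin: centre of its underside, at table height, so its upper face is 4 mm higher. It lies between the two stands, one left and one right of it (either may hold the orange canister), at least 140 mm from their centres.
- wash_bottle: Loose white wash bottle, red cap, thin bent spout, 68 mm across, 185 mm tall, to the left of the work, at least 120 mm from the centre of any stand or the mat; leave it alone. Origin: centre of underside. (A clear lidded dish, 17 mm high, also lies flat between robot and stands.)
Not all that is in view belongs to the job. What is shaped like the orange_canister but purple is not meant. Of the things shaped like the mat, the blue one is meant.

How it is judged:
By the outcome, as a careful person would: the job done as asked, in the order asked, and still so for the second after the job is handed in, with the robot touching nothing.
It also fails if it takes over 38 s, if anything falls off the work surface, if the arm or the gripper's body presses on something with over 40 N, if the wrist force passes 120 N, or if a joint passes its speed limit or range.

## Robot

A 7-joint arm with a two-finger parallel gripper is mounted at the origin on the work surface. World frame = base frame: x ahead of the robot, y to its left, z up, the work surface at z = 0. Lengths are in m, angles in rad, forces in N, time in s.
With the tool pointing down it reaches from about 0.35 to 0.9 m from the base axis. Payload 8.1 kg.
Tool frame: the origin (TCP) lies midway between the tips of the shut fingers; the grasp point (between the pads) lies 19 mm behind it (robot.grasp_offset is the distance from the TCP to the grasp point, in m); z points along the fingers, y is the line along which they close (so a half turn about z gives the same grasp; the last joint's range is limited). The gripper opens to 85 mm and grips with 20 to 120 N. Pads are 22 mm wide; open, the fingers measure 114 mm over their backs; the gripper's body (76 mm by 85 mm) begins 54 mm behind the grasp point. The pads swing forward as they close: fully open they stand 13 mm farther back than shut.
Start: joints at [1.15, 0.434, 0.025, 1.573, -0.012, 1.134, -0.075], TCP at [0.195, -0.594, 0.231] pointing down, gripper open.
Joint ranges: [-2.62, 2.62], [-0.44, 2.09], [-1.27, 1.32], [0.08, 2.57], [-1.32, 4.46], [0.12, 2], [-2.74, 2.74]. Speed limits (rad/s): [2.22, 2.22, 3.01, 3.01, 3.14, 3.14, 3.14].

## Interface

Orientations are given as a unit quaternion [x, y, z, w].
In Python, from station import robot gives the robot as it stands.
- The arm moves only by the tool play_rows, never from a script. Its argument "rows" is one flat list of numbers, 6 for each row, row after row: the shift along the tool's x, y, z in units of 300 mm (1.0 is 300 mm), then the turn, a rotation vector about the tool's x, y, z in units of 180 degrees (1.0 is 180 degrees). In form: [dx, dy, dz, ax, ay, az, dx, dy, dz, ax, ay, az, ...]. A call has 1 to 5 rows; each row is the pose to reach, as a shift and turn from the pose commanded when the call began, along the tool's axes at that moment, turning the shorter way round; what a row does not reach only later rows make up. A row lasts 1/10 s, in which the tool goes at most 50 mm and 8.59 degrees, less where a joint would pass 70% of its speed; a pose out of reach is approached as far as the arm can. A call with a number of a shift or a turn outside -1 to 1 is refused whole. A call with a gripper value outside its range is refused whole. "fingers" is the opening in per cent of the stroke, from 0 (shut) to 100 (fully open), set as the call begins (left out, the last holds). The fingers move at their own pace and stop on an object; the grip force is fixed at half the most. Time passes only in rows, so rows that repeat a pose let the fingers close. It gives the time, the measured TCP pose, the force, the opening and the grip force at its end, in the units of the state.
- robot.get_obs(): the state, without advancing time (a new reading comes with each control period).
- robot.grab_frame(name): name is "scene" or "top" or "wrist"; returns (picture, depth): 420x560x3 uint8, blue, green, red; 420x560 float32, m along the optical axis (not along the pixel's ray), 0 where there is no reading.
- robot.calibration(name): a dict with "fx", "fy", "cx", "cy" (pixels), "rvec" (rotation vector, rad) and "tvec" (3), from world to camera coordinates, as OpenCV has them. Camera axes: x right, y down, z forward; pixel columns grow to the right and rows downward; lengths in m; the calibration is good to about 2 mm. A picture is of the moment at which its call begins: read the wrist's pose just before it. calibration takes no time and is no camera call; for the wrist camera it gives the pose at the moment of the call.
- robot.job_done(): hands the job in; it is judged then, once.
The state is a dict: "time": time; "joint_positions": joint angles; "joint_vel": joint speeds; "joint_efforts": joint torques, N m; "eef_pos": TCP position; "orientation": TCP orientation; "force": force on the tool from outside, world axes, zero at the start; "wrist_torque": the same for the moment, N m; "width": finger opening in m; "grasp_force": force on a finger pad.
Only numpy, scipy, OpenCV 4.12 (cv2) and the standard library are available. Lean on these libraries where they do the work, as an engineer would, in place of code of your own. Each camera call takes 0.05 s, during which the arm holds its last target. There are 200 camera calls.

## Working session

There is one attempt and no reset: what is moved stays moved. The work goes in short steps, Python scripts to look and compute and a tool call to move; the robot and the scene stay as the last step left them, time stands still between calls to the robot, and variables do not carry over. Pictures are saved under pics/ and viewed, at most 10 in all, crops included, and the job is handed in when it is done.

Besides the shell and the picture viewer there is one more tool, called after "Emit:" by a JSON object that holds its "fn" and its "kwargs". play_rows: Moves the arm, as the interface text tells. Shifts and turns lie within -1 to 1; 1 stands for 300 mm of shift or 180 degrees of turn. Its arguments: {"type":"object","properties":{"rows":{"type":"array"},"fingers":{"type":"number"}},"required":["rows"]}

```bash
mkdir -p pics; cat > h.py <<'E'
import numpy as np, cv2
from station import robot
from scipy.spatial.transform import Rotation as R
def grab(n):
    c=robot.calibration(n); im,d=robot.grab_frame(n); return im,d,c
def world(d,c):
    v,u=np.mgrid[:d.shape[0],:d.shape[1]]
    p=np.stack([(u-c['cx'])/c['fx']*d,(v-c['cy'])/c['fy']*d,d],-1)
    Rm=cv2.Rodrigues(np.array(c['rvec'],float))[0]
    return (p-np.array(c['tvec']).ravel())@Rm
def rel(pos,yawR):
    o=robot.get_obs(); r=R.from_quat(o['orientation'])
    return r.inv().apply(np.array(pos)-o['eef_pos'])/0.3,(r.inv()*yawR).as_rotvec()/np.pi
E
python3 - <<'E'
from h import *
for n in('scene','top'):
    im,d,c=grab(n); cv2.imwrite(f'pics/{n}0.png',im); np.savez(f'{n}0.npz',im=im,d=d,w=world(d,c))
o=robot.get_obs(); print(o['time'],o['eef_pos'],o['orientation'],o['width'])
E
```

```text
0.1 [ 0.1950619  -0.593269    0.23059582] [ 9.87410350e-01  1.58177922e-01 -1.98162834e-04 -7.11143996e-04] 0.08545622670598388
```

View pics/top0.png

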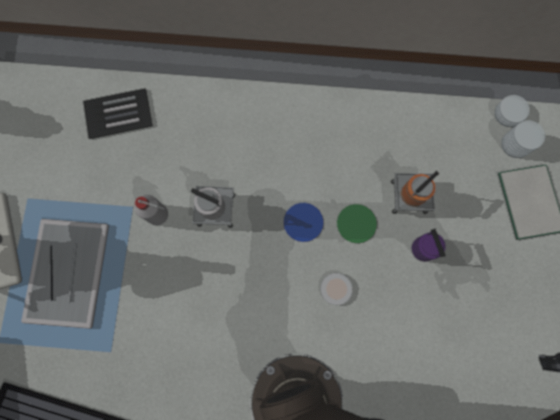

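View pics/scene0.png

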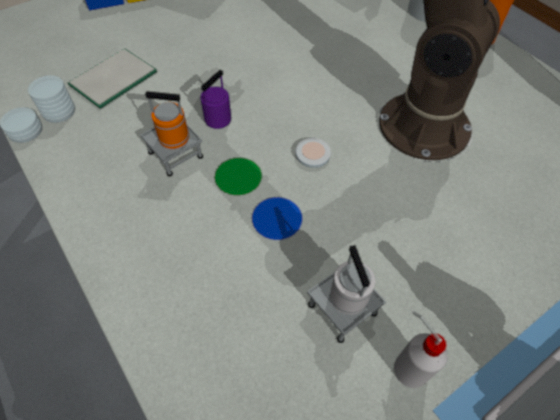

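The top view shows the orange canister on the right stand at (418,188). The purple look-alike stands on the table at (430,247), and the white canister is at (209,200). The blue mat is at (303,222) and a green mat at (357,223). The orange canister and the blue mat are the ones meant. I'll confirm that in one crop and measure.

```bash
python3 - <<'E'
from h import *
for n,box in(('top',(160,225,385,450)),('scene',(75,150,130,205))):
    f=np.load(n+'0.npz'); im,d,w=f['im'],f['d'],f['w']
    hsv=cv2.cvtColor(im,cv2.COLOR_BGR2HSV); H,S,V=hsv[...,0],hsv[...,1],hsv[...,2]
    m=(H>108)&(H<128)&(S>170)&(d>0)&(abs(w[...,2])<.02)&(w[...,0]>.3)&(abs(w[...,1])<.25)
    p=w[m]; print(n,'mat',m.sum(),(p.min(0)+p.max(0))/2,p.max(0)-p.min(0))
    m=(H<14)&(S>150)&(d>0)&(w[...,0]>.3)&(w[...,2]>.06); m[:box[0]]=0;m[box[1]:]=0;m[:,:box[2]]=0;m[:,box[3]:]=0
    p=w[m]; print('orange',m.sum(),np.median(p,0),p.min(0),p.max(0))
    c0=np.median(p,0)
    m=(d>0)&(w[...,2]>.18)&(w[...,2]<.23)&(np.hypot(w[...,0]-c0[0],w[...,1]-c0[1])<.09)
    p=w[m]; r=cv2.minAreaRect((p[:,:2]*1000).astype(np.float32)); print('bar',m.sum(),r,p[:,2].mean(),p[:,2].max(),np.median(p,0))
    u,s,vt=np.linalg.svd(p[:,:2]-p[:,:2].mean(0),full_matrices=0); print('mean',p[:,:2].mean(0),'dir',vt[0])
im=np.load('top0.npz')['im'][160:270,270:460]; cv2.imwrite('pics/crop.png',cv2.resize(im,None,fx=4,fy=4,interpolation=2))
E
```

```text
Traceback (most recent call last):
ValueError: zero-size array to reduction operation minimum which has no identity
```

```bash
python3 - <<'E'
from h import *
for n,pts in(('top',((303,215),(418,188),(415,182))),('scene',((285,205),(172,125),(163,96)))):
    f=np.load(n+'0.npz'); im,d,w=f['im'],f['d'],f['w']; hsv=cv2.cvtColor(im,cv2.COLOR_BGR2HSV)
    for u,v in pts: print(n,u,v,hsv[v,u],d[v,u],w[v,u])
im=np.load('top0.npz')['im'][160:270,270:460]; cv2.imwrite('pics/crop.png',cv2.resize(im,None,fx=4,fy=4,interpolation=2))
E
```

```text
top 303 215 [113 142 108] 1.4241762 [0.52342746 0.01849436 0.00548767]
top 418 188 [90  4 57] 1.2424948 [ 0.58003326 -0.26989575  0.19984933]
top 415 182 [100   7 109] 1.2907958 [ 0.60813794 -0.27310847  0.15647866]
scene 285 205 [108 255 133] 1.0848496 [0.46971354 0.00073175 0.00392544]
scene 172 125 [ 14 255 158] 1.0408955 [ 0.60991876 -0.25482146  0.13968684]
scene 163 96 [135  24  21] 1.00607 [ 0.60326281 -0.28546314  0.20045236]
```

View pics/crop.png

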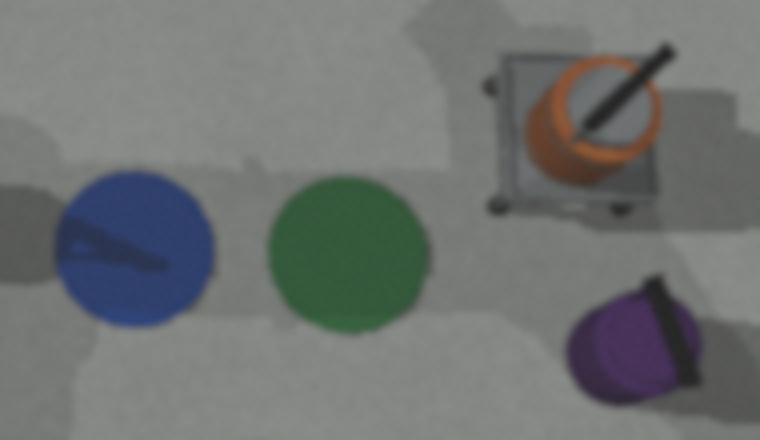

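The crop confirms it. The orange canister with a steel lid sits on the stand at about (600,120) in the crop, with its bar running (585,130)–(672,50). The purple one at (650,345) is not meant, and the blue mat is at (135,248).

```bash
python3 - <<'E'
from h import *
for n in('top','scene'):
    f=np.load(n+'0.npz'); im,d,w=f['im'],f['d'],f['w']
    hsv=cv2.cvtColor(im,cv2.COLOR_BGR2HSV); H,S,V=[hsv[...,i].astype(int) for i in range(3)]
    X,Y,Z=w[...,0],w[...,1],w[...,2]
    m=(H>100)&(H<128)&(S>110)&(d>0)&(abs(Z)<.02)&(X>.3)&(X<.7)&(abs(Y)<.2)
    m=cv2.morphologyEx(m.astype(np.uint8),2,np.ones((3,3)))>0
    p=w[m]; print(n,'mat',m.sum(),(p.min(0)+p.max(0))/2,p.max(0)-p.min(0),cv2.minEnclosingCircle((p[:,:2]*1000).astype(np.float32)))
    m=(H<20)&(S>90)&(d>0)&(X>.5)&(X<.7)&(abs(Y+.27)<.1)&(Z>.06)&(Z<.17); p=w[m]
    print('orange',m.sum(),(p.min(0)+p.max(0))/2,p.max(0)-p.min(0))
    m=(d>0)&(Z>.185)&(Z<.215)&(np.hypot(X-.6,Y+.27)<.08)
    p=w[m]; r=cv2.minAreaRect((p[:,:2]*1000).astype(np.float32)); print('bar',m.sum(),r,np.percentile(p[:,2],[10,50,90]))
    u,s,vt=np.linalg.svd(p[:,:2]-p[:,:2].mean(0),full_matrices=0); print('mean',p[:,:2].mean(0),'dir',vt[0])
    m=(d>0)&(Z>.14)&(Z<.165)&(np.hypot(X-.6,Y+.27)<.08);p=w[m];print('lid',m.sum(),(p.min(0)+p.max(0))/2,p.max(0)-p.min(0))
o=robot.get_obs(); print(R.from_quat(o['orientation']).as_matrix().round(3))
E
```

```text
top mat 1123 [0.50277082 0.01567809 0.00424595] [0.11057964 0.11167778 0.02079141] ((503.2195739746094, 16.73219871520996), 57.09014129638672)
orange 391 [ 0.59935045 -0.30138138  0.1101143 ] [0.07425713 0.09666115 0.09094363]
bar 141 ((599.88720703125, -291.71282958984375), (12.010825157165527, 79.49345397949219), 47.20181655883789) [0.19903009 0.20213025 0.20538974]
mean [ 0.59946752 -0.29125636] dir [-0.73353306  0.67965377]
lid 496 [ 0.59940061 -0.29162053  0.15233873] [0.07415681 0.07569839 0.02421695]
scene mat 1641 [0.50584921 0.01783798 0.00395875] [0.11702681 0.11767173 0.01028078] ((505.95037841796875, 17.915971755981445), 59.58993911743164)
orange 925 [ 0.6029691  -0.28853683  0.1123246 ] [0.07341741 0.07437367 0.10447721]
bar 264 ((602.1474609375, -292.00701904296875), (16.21253776550293, 79.97762298583984), 48.775657653808594) [0.19106284 0.19999031 0.20299751]
mean [ 0.60277344 -0.28975319] dir [-0.73701384  0.67587765]
lid 619 [ 0.60191482 -0.2912299   0.15232297] [0.07501937 0.07579166 0.02461672]
[[ 0.95   0.312 -0.001]
 [ 0.312 -0.95   0.001]
 [-0.    -0.001 -1.   ]]
```

```bash
cat >> h.py <<'E'
def fmt(p0,y0,p1,y1,n=5):
    # tool straight down, tool x at world yaw y (deg); n even rows
    M=lambda y:np.array([[np.cos(y),np.sin(y),0],[np.sin(y),-np.cos(y),0],[0,0,-1]])
    s=M(np.radians(y0)).T@(np.array(p1)-p0)/.3
    return np.round([np.r_[s*k/n,0,0,-(y1-y0)/180*k/n] for k in range(1,n+1)],4).ravel().tolist()
E
python3 - <<'E'
from h import *
W=[((.195,-.5933,.2306),18.2),((.33,-.49,.28),58),((.47,-.39,.30),98),((.601,-.291,.30),137.3)]
for a,b in zip(W,W[1:]): print(fmt(*a,*b))
E
```

```text
[0.107, -0.0373, -0.0329, 0.0, 0.0, -0.0442, 0.214, -0.0746, -0.0659, 0.0, 0.0, -0.0884, 0.321, -0.1119, -0.0988, 0.0, 0.0, -0.1327, 0.428, -0.1492, -0.1317, 0.0, 0.0, -0.1769, 0.535, -0.1866, -0.1647, 0.0, 0.0, -0.2211]
[0.106, 0.0438, -0.0133, 0.0, 0.0, -0.0444, 0.212, 0.0876, -0.0267, 0.0, 0.0, -0.0889, 0.318, 0.1315, -0.04, 0.0, 0.0, -0.1333, 0.424, 0.1753, -0.0533, 0.0, 0.0, -0.1778, 0.53, 0.2191, -0.0667, 0.0, 0.0, -0.2222]
[0.0532, 0.0957, 0.0, 0.0, 0.0, -0.0437, 0.1064, 0.1913, 0.0, 0.0, 0.0, -0.0873, 0.1596, 0.287, 0.0, 0.0, 0.0, -0.131, 0.2128, 0.3827, 0.0, 0.0, 0.0, -0.1747, 0.266, 0.4783, 0.0, 0.0, 0.0, -0.2183]
```

Emit:
{"fn": "play_rows", "kwargs": {"rows": [0.107,-0.037,-0.033,0,0,-0.044,0.214,-0.075,-0.066,0,0,-0.088,0.321,-0.112,-0.099,0,0,-0.133,0.428,-0.149,-0.132,0,0,-0.177,0.535,-0.187,-0.165,0,0,-0.221], "fingers": 100}}

```text
time: 0.6
eef_pos: [0.331, -0.4892, 0.2809]
orientation: [0.873, 0.487, -0.0, -0.0]
force: [0.3, -0.7, 0.1]
width: 0.0855
grasp_force: 0.0
```

Emit:
{"fn": "play_rows", "kwargs": {"rows": [0.106,0.044,-0.013,0,0,-0.044,0.212,0.088,-0.027,0,0,-0.089,0.318,0.131,-0.04,0,0,-0.133,0.424,0.175,-0.053,0,0,-0.178,0.53,0.219,-0.067,0,0,-0.222]}}

```text
time: 1.1
eef_pos: [0.4709, -0.3893, 0.3007]
orientation: [0.654, 0.756, -0.0, -0.0]
force: [0.6, -0.4, -0.6]
width: 0.0851
grasp_force: 0.0
```

Emit:
{"fn": "play_rows", "kwargs": {"rows": [0.053,0.096,0,0,0,-0.044,0.106,0.191,0,0,0,-0.087,0.16,0.287,0,0,0,-0.131,0.213,0.383,0,0,0,-0.175,0.266,0.478,0,0,0,-0.218]}}

```text
time: 1.6
eef_pos: [0.6019, -0.2906, 0.3004]
orientation: [0.362, 0.932, -0.0, -0.0]
force: [0.3, -0.2, -0.1]
width: 0.0854
grasp_force: 0.0
```

Emit:
{"fn": "play_rows", "kwargs": {"rows": [0,0,0,0,0,0,0,0,0,0,0,0,0,0,0,0,0,0]}}

```text
time: 1.9
eef_pos: [0.6004, -0.2926, 0.3005]
orientation: [0.366, 0.931, -0.0, -0.0]
force: [-0.3, -0.8, 0.5]
width: 0.0853
grasp_force: 0.0
```

```bash
python3 - <<'E'
from h import *
im,d,c=grab('wrist'); cv2.imwrite('pics/wrist1.png',im); w=world(d,c); np.savez('wrist1.npz',im=im,d=d,w=w)
X,Y,Z=w[...,0],w[...,1],w[...,2]
m=(d>0)&(Z>.18)&(Z<.215)&(np.hypot(X-.6,Y+.29)<.07); p=w[m]
print('bar',m.sum(),cv2.minAreaRect((p[:,:2]*1000).astype(np.float32)),np.percentile(p[:,2],[5,50,95]))
o=robot.get_obs(); print(o['time'],o['eef_pos'],R.from_quat(o['orientation']).as_matrix().round(3),o['joint_positions'],o['width'],o['force'])
E
```

```text
bar 1605 ((599.5249633789062, -293.2566833496094), (11.69416618347168, 77.37965393066406), 47.309940338134766) [0.20007245 0.20161168 0.20275606]
1.95 [ 0.60029042 -0.29278782  0.30071913] [[-0.732  0.682 -0.001]
 [ 0.682  0.732 -0.001]
 [ 0.    -0.001 -1.   ]] [ 0.68545687  0.52032302 -0.51785156  1.31605693  0.25477094  1.37073231
  0.99526277] 0.08523469914997336 [ 0.52667775 -0.21741121  0.13586926]
```

View pics/wrist1.png

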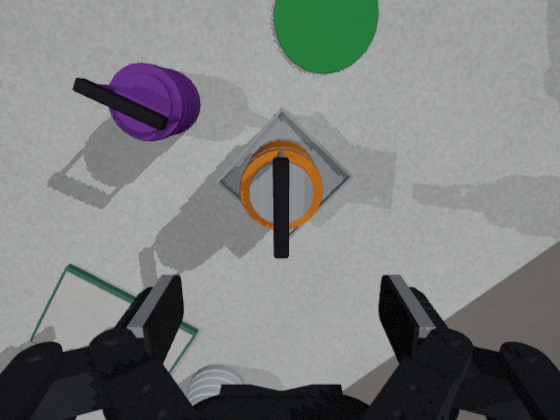

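The wrist view shows the bar upright at (281,207), centred between the open fingers and aligned to within 1 mm. I'll descend and grip.

Emit:
{"fn": "play_rows", "kwargs": {"rows": [0,0,0.1,0,0,0,0,0,0.2,0,0,0,0,0,0.29,0,0,0,0,0,0.36,0,0,0,0,0,0.415,0,0,0]}}

```text
time: 2.45
eef_pos: [0.5997, -0.2928, 0.175]
orientation: [0.366, 0.931, -0.0, -0.001]
force: [-0.0, 0.3, 0.0]
width: 0.0855
grasp_force: 0.0
```

Emit:
{"fn": "play_rows", "kwargs": {"rows": [0,0,0,0,0,0,0,0,0,0,0,0,0,0,0,0,0,0,0,0,0,0,0,0,0,0,0,0,0,0], "fingers": 0}}

```text
time: 2.95
eef_pos: [0.6016, -0.2917, 0.1774]
orientation: [0.365, 0.931, -0.0, 0.001]
force: [-2.0, -0.9, 2.3]
width: 0.012
grasp_force: 0.7
```

Emit:
{"fn": "play_rows", "kwargs": {"rows": [0,0,0,0,0,0,0,0,0,0,0,0,0,0,0,0,0,0,0,0,0,0,0,0,0,0,0,0,0,0]}}

```text
time: 3.45
eef_pos: [0.6013, -0.2921, 0.1773]
orientation: [0.365, 0.931, -0.0, 0.001]
force: [-2.1, -0.9, 5.8]
width: 0.0108
grasp_force: 59.3
```

Emit:
{"fn": "play_rows", "kwargs": {"rows": [0,0,-0.02,0,0,0,0,0,-0.06,0,0,0,0,0,-0.12,0,0,0,0,0,-0.19,0,0,0,0,0,-0.25,0,0,0]}}

```text
time: 3.95
eef_pos: [0.6013, -0.2911, 0.2528]
orientation: [0.365, 0.931, 0.0, 0.0]
force: [0.4, 0.0, -4.4]
width: 0.0111
grasp_force: 58.7
```

Emit:
{"fn": "play_rows", "kwargs": {"rows": [0,0,-0.03,0,0,0,0,0,-0.05,0,0,0,0,0,-0.05,0,0,0,0,0,-0.05,0,0,0]}}

```text
time: 4.35
eef_pos: [0.6008, -0.2914, 0.2655]
orientation: [0.365, 0.931, -0.0, -0.001]
force: [0.1, 0.2, -5.3]
width: 0.0112
grasp_force: 58.6
```

```bash
python3 - <<'E'
from h import *
im,d,c=grab('scene'); cv2.imwrite('pics/scene2.png',im[20:260,60:380]); w=world(d,c)
X,Y,Z=w[...,0],w[...,1],w[...,2]
hsv=cv2.cvtColor(im,cv2.COLOR_BGR2HSV)
m=(hsv[...,0]<20)&(hsv[...,1]>120)&(d>0)&(np.hypot(X-.6,Y+.29)<.08)&(Z>.07); p=w[m]
print(m.sum(),np.percentile(p,[1,99],axis=0))
o=robot.get_obs(); print(o['time'],o['eef_pos'],R.from_quat(o['orientation']).as_matrix().round(3),o['width'],o['grasp_force'],o['force'],o['wrist_torque'])
M=R.from_quat(o['orientation']).as_matrix()
print('shift',M.T@(np.array([.5045,.017,o['eef_pos'][2]])-o['eef_pos'])/.3)
E
```

```text
1019 [[ 0.5733768  -0.30193043  0.15083592]
 [ 0.63891524 -0.25186552  0.23508202]]
4.4 [ 0.60071249 -0.2913703   0.26530999] [[-0.734  0.68  -0.002]
 [ 0.68   0.734  0.001]
 [ 0.002 -0.001 -1.   ]] 0.0110517090151212 58.60718250274658 [-0.15740288  0.19528157 -4.8820281 ] [-0.03900966  0.06370692 -0.00792065]
shift [0.93382469 0.53610124 0.00109835]
```

View pics/scene2.png

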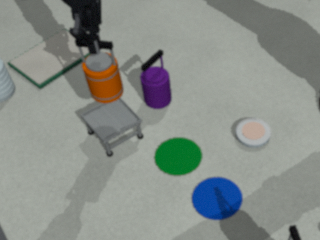

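The canister hangs upright at crop (102,78), well clear of the stand. Next I carry it across to the blue mat.

Emit:
{"fn": "play_rows", "kwargs": {"rows": [0.009,0.005,0,0,0,0,0.037,0.021,0,0,0,0,0.084,0.048,0,0,0,0,0.14,0.08,0,0,0,0,0.205,0.118,0,0,0,0]}}

```text
time: 4.9
eef_pos: [0.5795, -0.2218, 0.2663]
orientation: [0.365, 0.931, 0.0, -0.0]
force: [1.1, -0.5, -4.9]
width: 0.011
grasp_force: 58.6
```

Emit:
{"fn": "play_rows", "kwargs": {"rows": [0.075,0.043,0,0,0,0,0.15,0.086,0,0,0,0,0.225,0.129,0,0,0,0,0.3,0.172,0,0,0,0,0.374,0.214,0,0,0,0]}}

```text
time: 5.4
eef_pos: [0.5403, -0.0977, 0.2666]
orientation: [0.364, 0.931, 0.0, 0.0]
force: [1.0, 0.6, -4.1]
width: 0.0106
grasp_force: 58.6
```

Emit:
{"fn": "play_rows", "kwargs": {"rows": [0.07,0.04,0,0,0,0,0.135,0.078,0,0,0,0,0.196,0.113,0,0,0,0,0.247,0.142,0,0,0,0,0.29,0.166,0,0,0,0]}}

```text
time: 5.9
eef_pos: [0.5102, -0.0023, 0.2667]
orientation: [0.364, 0.931, 0.0, 0.0]
force: [0.8, 0.5, -5.0]
width: 0.0109
grasp_force: 58.6
```

Emit:
{"fn": "play_rows", "kwargs": {"rows": [0.037,0.021,0,0,0,0,0.056,0.032,0,0,0,0,0.065,0.038,0,0,0,0,0.065,0.038,0,0,0,0,0.065,0.038,0,0,0,0]}}

```text
time: 6.4
eef_pos: [0.5052, 0.0162, 0.2663]
orientation: [0.366, 0.931, -0.0, -0.0]
force: [0.6, -0.1, -4.0]
width: 0.011
grasp_force: 58.6
```

```bash
python3 - <<'E'
from h import *
im,d,c=grab('scene'); w=world(d,c); cv2.imwrite('pics/scene3.png',im)
X,Y,Z=w[...,0],w[...,1],w[...,2]
hsv=cv2.cvtColor(im,cv2.COLOR_BGR2HSV)
m=(hsv[...,0]<20)&(hsv[...,1]>120)&(d>0)&(np.hypot(X-.505,Y-.017)<.08)&(Z>.03)
p=w[m]; zt=np.percentile(p[:,2],[1,99]); q=p[(p[:,2]>zt[0]+.02)&(p[:,2]<zt[1]-.02)]
print(zt)
from scipy.optimize import least_squares
print(least_squares(lambda a:np.hypot(q[:,0]-a[0],q[:,1]-a[1])-.038,[.5,.02],loss='soft_l1',f_scale=.002).x)
o=robot.get_obs(); M=R.from_quat(o['orientation']).as_matrix(); print(o['time'],o['eef_pos'],M.round(3),o['grasp_force'],o['force'])
E
```

```text
[0.15302123 0.24699176]
[0.50546488 0.01540919]
6.45 [0.50519184 0.01608191 0.26626676] [[-0.733  0.681 -0.   ]
 [ 0.681  0.733 -0.   ]
 [-0.    -0.    -1.   ]] 58.593199253082275 [ 0.10712012 -0.46533319 -5.13227074]
```

Emit:
{"fn": "play_rows", "kwargs": {"rows": [0,0,0.04,0,0,0,0,0,0.11,0,0,0,0,0,0.19,0,0,0,0,0,0.27,0,0,0,0,0,0.34,0,0,0]}}

```text
time: 6.95
eef_pos: [0.5044, 0.0164, 0.1624]
orientation: [0.365, 0.931, -0.0, -0.001]
force: [-0.6, 0.3, -4.3]
width: 0.0107
grasp_force: 58.6
```

Emit:
{"fn": "play_rows", "kwargs": {"rows": [0,0,0.05,0,0,0,0,0,0.08,0,0,0,0,0,0.1,0,0,0,0,0,0.115,0,0,0,0,0,0.125,0,0,0]}}

```text
time: 7.45
eef_pos: [0.5053, 0.0169, 0.1269]
orientation: [0.365, 0.931, 0.0, 0.0]
force: [-0.2, 0.6, -4.7]
width: 0.011
grasp_force: 58.6
```

Emit:
{"fn": "play_rows", "kwargs": {"rows": [0,0,0.003,0,0,0,0,0,0.005,0,0,0,0,0,0.005,0,0,0]}}

```text
time: 7.75
eef_pos: [0.5052, 0.017, 0.1257]
orientation: [0.365, 0.931, 0.0, 0.0]
force: [-0.5, -0.3, -3.8]
width: 0.0108
grasp_force: 58.6
```

Now creep down until contact.

Emit:
{"fn": "play_rows", "kwargs": {"rows": [0,0,0.003,0,0,0,0,0,0.006,0,0,0,0,0,0.009,0,0,0,0,0,0.009,0,0,0]}}

```text
time: 8.15
eef_pos: [0.5049, 0.0169, 0.1226]
orientation: [0.365, 0.931, -0.0, -0.0]
force: [-0.7, 0.2, -5.4]
width: 0.011
grasp_force: 58.6
```

Emit:
{"fn": "play_rows", "kwargs": {"rows": [0,0,0.002,0,0,0,0,0,0.004,0,0,0,0,0,0.004,0,0,0]}}

```text
time: 8.45
eef_pos: [0.5049, 0.0169, 0.1214]
orientation: [0.365, 0.931, -0.0, -0.0]
force: [-0.2, -0.0, -5.3]
width: 0.0109
grasp_force: 58.6
```

Emit:
{"fn": "play_rows", "kwargs": {"rows": [0,0,0.002,0,0,0,0,0,0.004,0,0,0,0,0,0.004,0,0,0]}}

```text
time: 8.75
eef_pos: [0.5054, 0.017, 0.1213]
orientation: [0.365, 0.931, -0.0, 0.001]
force: [-3.0, -0.4, 7.4]
width: 0.0108
grasp_force: 60.3
```

Emit:
{"fn": "play_rows", "kwargs": {"rows": [0,0,0.002,0,0,0,0,0,0.003,0,0,0,0,0,0.003,0,0,0]}}

```text
time: 9.05
eef_pos: [0.5057, 0.017, 0.1213]
orientation: [0.365, 0.931, -0.0, 0.001]
force: [-6.4, -1.9, 19.1]
width: 0.011
grasp_force: 61.9
```

Contact is made. I'll ease off the pressing force, then open.

Emit:
{"fn": "play_rows", "kwargs": {"rows": [0,0,-0.002,0,0,0,0,0,-0.004,0,0,0,0,0,-0.004,0,0,0]}}

```text
time: 9.35
eef_pos: [0.5053, 0.0169, 0.1212]
orientation: [0.365, 0.931, -0.0, 0.0]
force: [-3.5, -1.1, 8.4]
width: 0.0108
grasp_force: 60.4
```

Emit:
{"fn": "play_rows", "kwargs": {"rows": [0,0,0,0,0,0,0,0,0,0,0,0,0,0,0,0,0,0,0,0,0,0,0,0,0,0,0,0,0,0], "fingers": 100}}

```text
time: 9.85
eef_pos: [0.505, 0.0169, 0.1206]
orientation: [0.365, 0.931, 0.0, 0.0]
force: [-0.0, -0.5, -0.3]
width: 0.0817
grasp_force: 0.0
```

Emit:
{"fn": "play_rows", "kwargs": {"rows": [0,0,0,0,0,0,0,0,0,0,0,0,0,0,0,0,0,0,0,0,0,0,0,0]}}

```text
time: 10.25
eef_pos: [0.505, 0.0169, 0.1206]
orientation: [0.365, 0.931, -0.0, -0.0]
force: [-0.5, -0.1, -0.2]
width: 0.0855
grasp_force: 0.0
```

Emit:
{"fn": "play_rows", "kwargs": {"rows": [0,0,-0.04,0,0,0,0,0,-0.12,0,0,0,0,0,-0.22,0,0,0,0,0,-0.34,0,0,0,0,0,-0.46,0,0,0]}}

```text
time: 10.75
eef_pos: [0.5046, 0.0172, 0.2608]
orientation: [0.365, 0.931, 0.0, 0.0]
force: [0.3, -0.6, 0.6]
width: 0.085
grasp_force: 0.0
```

Emit:
{"fn": "play_rows", "kwargs": {"rows": [0,0,-0.06,0,0,0,0,0,-0.08,0,0,0,0,0,-0.08,0,0,0,0,0,-0.08,0,0,0]}}

```text
time: 11.15
eef_pos: [0.5044, 0.0167, 0.2817]
orientation: [0.365, 0.931, -0.0, -0.001]
force: [-0.1, -0.0, 0.6]
width: 0.0855
grasp_force: 0.0
```

```bash
python3 - <<'E'
from h import *
im,d,c=grab('scene'); w=world(d,c); cv2.imwrite('pics/scene4.png',im)
X,Y,Z=w[...,0],w[...,1],w[...,2]
m=(d>0)&(Z>.115)&(Z<.16)&(np.hypot(X-.505,Y-.017)<.07); p=w[m]
print('bar',cv2.minAreaRect((p[:,:2]*1000).astype(np.float32)),np.percentile(p[:,2],[5,50,95]))
hsv=cv2.cvtColor(im,cv2.COLOR_BGR2HSV)
m=(hsv[...,0]<20)&(hsv[...,1]>120)&(d>0)&(np.hypot(X-.505,Y-.017)<.08)
p=w[m]; print('orange z',np.percentile(p[:,2],[1,99]))
o=robot.get_obs(); print(o['time'],o['eef_pos'],o['force'])
E
```

```text
bar ((505.5610656738281, 17.44900131225586), (14.957916259765625, 77.30797576904297), 46.78563690185547) [0.12524381 0.14426075 0.14772694]
orange z [0.00979738 0.13457905]
11.2 [0.50423221 0.01674354 0.28140642] [-0.21829055  0.28080996  0.3104502 ]
```

View pics/scene4.png

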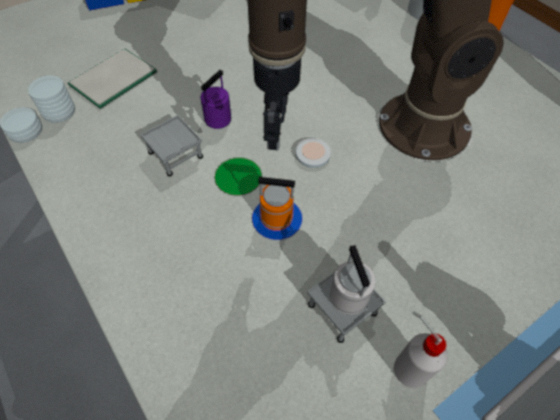

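The orange canister stands upright in the middle of the blue mat at (277,210). The gripper is clear above it, and the white canister (353,285) and wash bottle (420,360) have not moved.

```bash
python3 -c "
from station import robot; print(robot.job_done())"
```

```text
the job is handed in; nothing more can be done
None
```

The orange canister is upright and released in the middle of the blue mat, within about 2 mm of its centre. The white canister and wash bottle were left where they were, and the job was handed in at about 11 s.

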